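# Shut the mini centrifuge and start the spin

### The arm

A 6-joint arm with a two-finger parallel gripper is mounted at the origin on the work surface. World frame = base frame: x ahead of the robot, y to its left, z up, the work surface at z = 0. Lengths are in m, angles in rad, forces in N, time in s.
With the tool pointing down it reaches from about 0.4 to 0.925 m from the base axis. Payload 3.4 kg.
Tool frame: the origin (TCP) lies on the centre line of the jaws, within the pads' length; the fingertips stand 8 mm ahead of it and the grasp point (between the pads) lies 11 mm behind it (robot.tip_reach is the distance from the TCP to the fingertips, in m); z points along the fingers, y is the line along which they close (so a half turn about z gives the same grasp; the last joint's range is limited). The gripper opens to 85 mm and grips with 20 to 120 N. Pads are 22 mm wide; open, the fingers measure 114 mm over their backs; the gripper's body (76 mm by 85 mm) begins 54 mm behind the grasp point. The pads swing forward as they close: fully open they stand 13 mm farther back than shut.
Start: joints at [1.065, 0.307, 1.506, -0, 1.328, -0.073], TCP at [0.241, 0.522, 0.239] pointing down, gripper open.
Joint ranges: [-3.12, 3.12], [-1.05, 2.28], [0.14, 2.33], [-1.42, 4.57], [0.1, 2.73], [-2.68, 2.68]. Speed limits (rad/s): [2.57, 2.57, 3.14, 3.14, 3.14, 3.14].

### API

Orientations are given as a unit quaternion [x, y, z, w].
In Python, from cell import read_state, vision, workorder, robot gives the robot as it stands.
- The arm moves only by the tool carry_out, never from a script. Its argument "increments" is a list that holds one entry, the list of rows, each a list of 6 numbers: the shift along the tool's x, y, z in m, then the turn, a rotation vector about the tool's x, y, z in degrees. In form: [[[x, y, z, ax, ay, az], ...]]. A call has exactly 5 rows; each row shifts and turns the commanded pose from where the row before left it, along the tool's axes as they then stand; what a row does not reach is not made up. A row lasts 1/8 s, in which the tool goes at most 62.5 mm and 10.7 degrees, less where a joint would pass 70% of its speed; a pose out of reach is approached as far as the arm can. A call is refused whole if a number of a shift passes 0.0625 or a number of a turn 10.7, either way. A call with a gripper value outside its range is refused whole. "jaw" is the gripper's target within -1 to 1 (fully open at 1, half-way at 0, shut at -1), set as the call begins (left out, the last holds). The fingers move at their own pace and stop on an object; the grip force is fixed at half the most. Time passes only in rows, so rows that do not move let the fingers close, or fill a call up. It gives the time, the measured TCP pose, the force, the opening and the grip force at its end, in the units of the state.
- read_state(): the state, without advancing time (a new reading comes with each control period).
- vision.capture(name): name is "side" or "top" or "wrist"; returns (picture, depth): 420x560x3 uint8, red, green, blue; 420x560 float32, m along the optical axis (not along the pixel's ray), 0 where there is no reading.
- vision.calibration(name): a dict with "fovy" (degrees; the focal length in pixels is half the picture's height over the tangent of half this angle, whatever the lens; pixels are square), "cx", "cy" (the principal point, pixels), "position" and "attitude" of the camera in the world. Camera axes: x right, y down, z forward; pixel columns grow to the right and rows downward; lengths in m; the calibration is good to about 2 mm. A picture is of the moment at which its call begins: read the wrist's pose just before it. calibration takes no time and is no camera call; for the wrist camera it gives the pose at the moment of the call.
- workorder.close_job(): hands the job in; it is judged then, once.
The state is a dict: "t": time; "joints": joint angles; "joint_velocities": joint speeds; "effort": joint torques, N m; "position": TCP position; "tool_rot": TCP orientation; "ft_force": force on the tool from outside, world axes, zero at the start; "torque": the same for the moment, N m; "finger_gap": opening from 0.0 (shut) to 1.0 (fully open); "grasp_force": force on a finger pad.
Only numpy, scipy, OpenCV 4.12 (cv2) and the standard library are available. Lean on these libraries where they do the work, as an engineer would, in place of code of your own. Each camera call takes 0.05 s, during which the arm holds its last target. There are 200 camera calls.

### The job

Spin down the loaded tubes: with the fingertips, gently push the smoked dome lid of the mini centrifuge that stands open fully shut, then press that machine's green start key right down and let it go. Leave its red and grey keys, the other centrifuge (already shut, in use) and everything else on the bench alone; do not shift or lift the machine.

Things in the scene. Friction and masses are not known exactly. Their poses are not given: they have to be found in the camera images.
- spin_open: The mini centrifuge to use: off-white, 180 mm deep (x), 140 wide (y), 1.1 to 1.6 kg, loose on rubber feet. Origin on the bench below, 95 mm behind its front edge, 85 ahead of its back. Own -x is the front (keypad side, towards the robot, yaw within 0.3 rad), +z up. Deck at z = 70 mm from x = -45 back, with a well for the loaded rotor; ahead of it the keypad slopes 21 degrees down to the front.
- open_lid (a joint): Its lid's hinge angle, rad: 0 fully shut, starts at 0.95 to 1.25 (raised at the front, hollow side to the front), stop at 1.5. Stiff friction hinge: it stays where left and turns shut under less than 0.1 N m. Dark smoked dome, centre 60 mm from the hinge line; outline, radius at height over the rim (mm): 56 at 0, 53 at 18, 47 at 32, 36 at 42, flat top of radius 22 at 46.
- open_lid_hinge (a point): Middle of the lid's hinge line, at the machine's back: x = 80, z = 71 mm in the machine's frame (rim plane of the shut lid). The line runs along the machine's y. The axes read here turn with the lid: the machine's own when shut; opening swings the lid's front up and back.
- open_lid_tab (a point): Front end of the black thumb tab on the lid's front rim, on its outer (upper) face, 129 mm from the hinge line. The tab is 34 mm wide, 5 thick, 14 long. Moves with the lid.
- open_lid_top (a point): Middle of the outside of the dome's flat top (46 mm above the rim plane, 60 mm from the hinge line); moves with the lid.
- open_start (a joint): Travel of the open machine's green start key, m: 0 up, 0.004 fully down; a spring brings it back; about 4.5 N takes it down. It moves square to the keypad (21 degrees off vertical); a vertical push works.
- open_start_top (a point): Middle of the top face of the green start key: 20 mm across, about 63 mm above the bench, about 7 mm proud of the keypad, at x = -80, y = -45 mm in the machine's frame. The shut lid's tab ends about 31 mm behind it, 14 mm higher.
- open_pulse (a joint): Travel of the open machine's grey key, m: same make as the green one, in the middle of the keypad (y = 0, 45 mm from the green key); must stay up.
- open_stop (a joint): Travel of the open machine's red key, m: same make, at the other end of the row (y = +45 mm, 90 mm from the green key); must stay up.
- spin_busy: A second centrifuge of the same make and frame, lid shut, in use: to be left alone. 117 mm high. The two machines swap sides from run to run.
- reagent: Bystander: amber glass jar with white cap, 52 mm across, 90 mm high, standing between the two machines. Origin under its base.
- wash_bottle: Bystander: white plastic bottle with red cap, 76 mm across, 165 mm high, at one side. Origin under its base.
- tube_rack: Bystander: green rack of small capped tubes, 68 by 150 mm, 39 mm high, at the other side. Origin under its base.
- tips_red: Bystander: red box of pale pipette tips, 83 by 122 mm, 63 mm high, behind the machines. Origin under its base.
- tips_green: Bystander: green box of pipette tips with a clear cover, 83 by 122 mm, 74 mm high, behind the machines. Origin under its base.
- pipette: Bystander: white hand pipette lying on the bench to the robot's left, nearer than the machines, 240 mm long, 37 mm high. Origin on the bench under its handle; its tip points to its own +x, towards the robot's side.

How it is judged:
By the outcome, as a careful person would: the job done as asked, in the order asked, and still so for the second after the job is handed in, with the robot touching nothing.
It also fails if it takes over 58 s, if anything falls off the work surface, if the arm or the gripper's body presses on something with over 40 N, if the wrist force passes 120 N, or if a joint passes its speed limit or range.

## Working session

There is one attempt and no reset: what is moved stays moved. The work goes in short steps, Python scripts to look and compute and a tool call to move; the robot and the scene stay as the last step left them, time stands still between calls to the robot, and variables do not carry over. Pictures are saved under pics/ and viewed, at most 10 in all, crops included, and the job is handed in when it is done.

Besides the shell and the picture viewer there is one more tool, called after "Request:" as name(argument=value, ...), one argument or row to a line, values as JSON. carry_out: Moves the arm, as the interface text tells. Its arguments: {"type":"object","properties":{"increments":{"type":"array"},"jaw":{"type":"number"}},"required":["increments"]}

```bash
mkdir -p pics; cat > h.py <<'E'
import numpy as np, cv2
from scipy.spatial.transform import Rotation as R
from cell import read_state, vision, workorder, robot
def snap(name,fn):
    p,d=vision.capture(name); cv2.imwrite('pics/'+fn+'.png',p[:,:,::-1]); np.save('pics/'+fn+'.npy',d); return p,d
def cloud(name,d):
    c=vision.calibration(name); f=210/np.tan(np.radians(c['fovy'])/2)
    v,u=np.mgrid[:420,:560]; P=np.stack([(u-c['cx'])/f*d,(v-c['cy'])/f*d,d],-1)
    a=np.array(c['attitude']); M=a if a.shape==(3,3) else R.from_quat(a).as_matrix()
    return P@M.T+np.array(c['position'])
E
python3 - <<'E'
from h import *
for n in ['side','top']:
    p,d=snap(n,n+'1'); np.save('pics/'+n+'1c.npy',cloud(n,d)); print(n,vision.calibration(n))
print(read_state())
E
```

```text
side {'fovy': 54.29074636637208, 'cx': 278.5245478063815, 'cy': 210.84106921211279, 'position': array([ 0.16302582, -0.82497852,  0.90285447]), 'attitude': array([ 0.88991247, -0.2072386 ,  0.10029141, -0.39376336])}
top {'fovy': 47.56316005370388, 'cx': 284.12800395867396, 'cy': 218.15553726843976, 'position': array([ 0.36499453, -0.00673229,  1.46380505]), 'attitude': array([ 0.70689583, -0.70224494,  0.05904046, -0.0605355 ])}
{'t': 0.1, 'joints': array([ 1.06450758e+00,  3.07507682e-01,  1.50752082e+00,  1.66328231e-05,
        1.32840631e+00, -7.35198375e-02]), 'joint_velocities': array([ 0.0001739 , -0.00102484, -0.00284971, -0.00045325,  0.00176093,
        0.00109047]), 'effort': array([ 1.32687077e-03, -4.58533752e+01, -2.52608335e+01,  6.48897768e-06,
        5.48705793e-03,  1.72773173e-05]), 'position': array([0.24088243, 0.52145069, 0.23847598]), 'tool_rot': array([ 2.14701670e-01,  9.76679243e-01, -8.80337034e-04, -2.71035009e-04]), 'ft_force': array([ 0.57708859,  0.19794609, -0.00728298]), 'torque': array([-0.03209479, -0.00704428, -0.01519986]), 'grasp_force': 0.0, 'finger_gap': 0.9997869018084381}
```

View pics/top1.png

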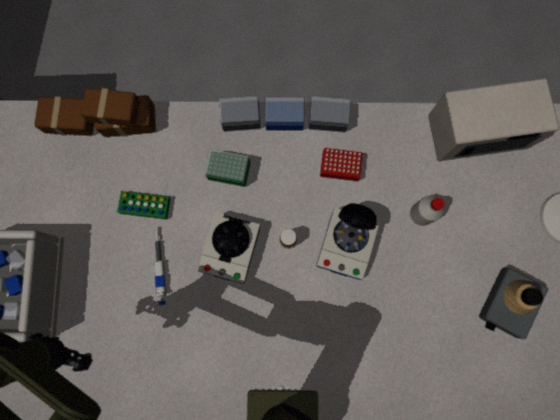

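View pics/side1.png

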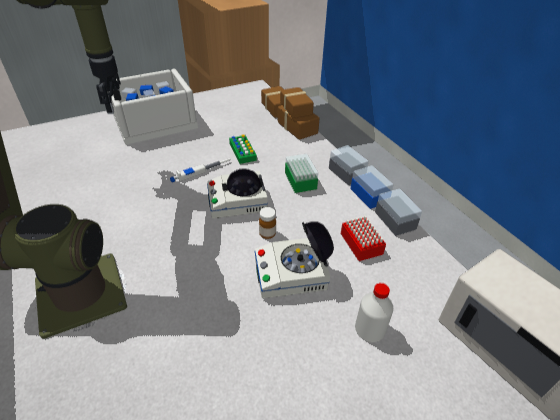

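The open machine is the right-hand one. In the top view its keys are red (327,262), grey (342,267) and green (356,271), and its lid is near (357,216). The closed, busy machine is at (231,240), with the jar between them at (288,238).

```bash
python3 - <<'E'
from h import *
for n,bx in [('top',(315,250,370,280)),('side',(250,240,280,290))]:
    p=cv2.imread(f'pics/{n}1.png').astype(int)[:,:,::-1]; C=np.load(f'pics/{n}1c.npy'); x0,y0,x1,y1=bx
    s=np.zeros((420,560),bool); s[y0:y1,x0:x1]=1
    r,g,b=p[...,0],p[...,1],p[...,2]
    for k,m in [('green',s&(g>r+40)&(g>b+30)),('red',s&(r>g+60)&(r>b+60))]:
        v,u=np.nonzero(m); print(n,k,m.sum(),u.mean(),v.mean(),np.median(C[m],0).round(4), C[m][:,2].max())
C=np.load('pics/top1c.npy'); 
# machine model fit from all points in the region
for n in ['top','side']:
    C=np.load(f'pics/{n}1c.npy').reshape(-1,3)
    p=cv2.imread(f'pics/{n}1.png').reshape(-1,3).max(1)
    k=(C[:,2]>.085)&(abs(C[:,0]-.65)<.16)&(abs(C[:,1]+.2)<.12)&(p<70)
    print(n,k.sum(),C[k].min(0),C[k].max(0),C[k][C[k][:,2].argmax()])
    k=(C[:,2]>.02)&(abs(C[:,0]-.6)<.17)&(abs(C[:,1]+.2)<.13); np.save(f'pics/{n}m.npy',C[k]); print(k.sum())
    q=C[k&(abs(C[:,2]-.07)<.004)]; print(cv2.minAreaRect((q[:,:2]*1000).astype(np.float32)))
p=cv2.imread('pics/side1.png')[205:305,240:350]; q=cv2.imread('pics/top1.png')[190:290,305:395]
cv2.imwrite('pics/z.png',np.hstack([cv2.resize(p,None,fx=4,fy=4,interpolation=2),cv2.resize(q,None,fx=4,fy=4,interpolation=2)]))
E
```

```text
top green 24 355.7916666666667 271.75 [ 0.4462 -0.2138  0.0652] 0.06998897999892528
top red 28 326.2142857142857 262.5 [ 0.4732 -0.1269  0.0644] 0.07047131269865536
side green 41 265.4878048780488 277.4146341463415 [ 0.4449 -0.2155  0.0647] 0.06945154210537774
side red 39 260.97435897435895 251.97435897435898 [ 0.4715 -0.1298  0.0644] 0.06962159681417601
top 747 [ 0.5524727  -0.26096941  0.12420066] [ 0.63931769 -0.1579956   0.19342267] [ 0.56191111 -0.19183449  0.19342267]
3778
((605.151123046875, -199.90487670898438), (170.07208251953125, 322.1243591308594), 85.86628723144531)
side 735 [ 0.5538235  -0.26476068  0.09604395] [ 0.627972   -0.18032741  0.19203497] [ 0.55766586 -0.2032357   0.19203497]
4647
((601.281005859375, -204.522705078125), (163.27146911621094, 320.35595703125), 83.34239959716797)
```

View pics/z.png

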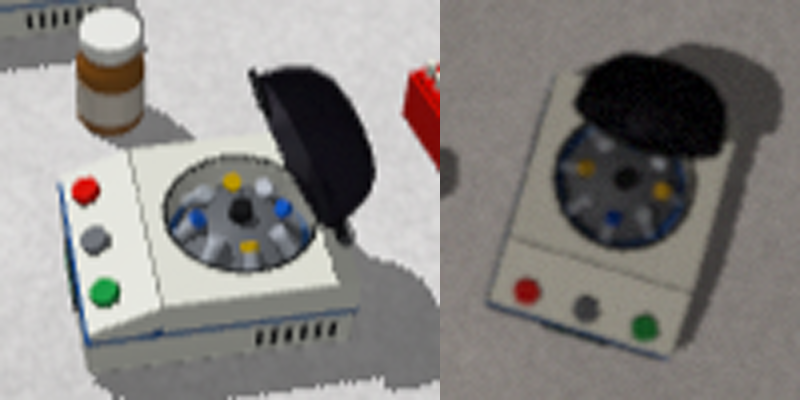

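Request:
carry_out(
  increments=[
    [[0,0,-0.02,0,0,-7.6],[-0.0415,-0.0398,0,0,0,0],[-0.0415,-0.0398,0,0,0,0],[-0.0415,-0.0398,0,0,0,0],[-0.0415,-0.0398,0,0,0,0]],
  ],
  jaw=-1,
)

```text
t: 0.72
position: [0.353, 0.3191, 0.259]
tool_rot: [0.149, 0.989, -0.0, -0.0]
ft_force: [1.1, -0.0, -0.3]
finger_gap: 0.003
grasp_force: 0.0
```

Request:
carry_out(
  increments=[
    [[-0.0415,-0.0398,0,0,0,0],[-0.0415,-0.0398,0,0,0,0],[-0.0415,-0.0398,0,0,0,0],[-0.0415,-0.0398,0,0,0,0],[-0.0415,-0.0398,0,0,0,0]],
  ],
)

```text
t: 1.35
position: [0.4925, 0.0676, 0.2591]
tool_rot: [0.15, 0.989, 0.0, -0.0]
ft_force: [0.4, -0.0, -0.1]
finger_gap: -0.002
grasp_force: 0.0
```

Request:
carry_out(
  increments=[
    [[-0.0415,-0.0398,0,0,0,0],[-0.0415,-0.0398,0,0,0,0],[-0.0415,-0.0398,0,0,0,0],[-0.0415,-0.0398,0,0,0,0],[0,0,0,0,0,0]],
  ],
)

```text
t: 1.98
position: [0.6052, -0.1359, 0.2581]
tool_rot: [0.152, 0.988, -0.001, 0.0]
ft_force: [0.2, 0.2, -0.3]
finger_gap: 0.002
grasp_force: 0.0
```

```bash
cat >> h.py <<'E'
def mf(p):
    p=np.array(p)-[.5353,-.1952,0]; a=-.3005; c,s=np.cos(a),np.sin(a)
    return np.stack([p[...,0]*c+p[...,1]*s,-p[...,0]*s+p[...,1]*c,p[...,2]],-1)
def st():
    s=read_state(); M=R.from_quat(s['tool_rot']).as_matrix()
    print('t',round(s['t'],2),'tcp_m',mf(s['position']).round(4),'tip_m',mf(s['position']+M[:,2]*robot.tip_reach).round(4),'xyaw',np.degrees(np.arctan2(M[1,0],M[0,0])).round(1),'z',M[:,2].round(3),'F',s['ft_force'].round(2),'gap',round(s['finger_gap'],3),'j',s['joints'].round(2))
E
python3 - <<'E'
from h import *
st(); p,d=snap('wrist','w1'); C=mf(cloud('wrist',d)); np.save('pics/w1c.npy',C)
print(C[d>0].min(0),C[d>0].max(0))
E
```

```text
t 1.98 tcp_m [0.0492 0.0774 0.2581] tip_m [0.0493 0.0774 0.2501] xyaw 162.5 z [-0.    -0.001 -1.   ] F [ 0.22  0.17 -0.27] gap 0.002 j [-0.29  0.36  1.38 -0.    1.4  -1.55]
[-0.16120523 -0.38857064 -0.00303178] [0.43135779 0.47705755 0.35193058]
```

View pics/w1.png

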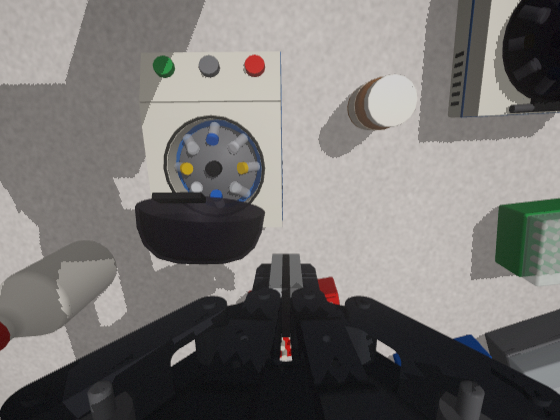

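The wrist view shows green (163,66), grey (209,65), red (255,65) and the tab at about (178,197). The fingertips are shut at (286,260). I'll use it to refine the frame.

```bash
python3 - <<'E'
from h import *
C=np.load('pics/w1c.npy')
for n,(u,v) in dict(g=(163,66),y=(209,65),r=(255,65)).items(): print(n,np.median(C[v-4:v+5,u-4:u+5].reshape(-1,3),0).round(4))
for n,(u,v) in dict(tab=(178,195),rim=(230,200),dome1=(200,215),dome2=(200,235),dome3=(200,255),jar=(390,100)).items(): print(n,C[v,u].round(4))
L=C[192:262,136:266].reshape(-1,3); L=L[L[:,2]>.1]; print(L.min(0),L.max(0))
B=C.reshape(-1,3);B=B[(B[:,0]>.14)&(B[:,0]<.3)&(abs(B[:,1])<.1)&(B[:,2]>.03)&(B[:,2]<.08)]; print('box',B.min(0),B.max(0))
E
```

```text
g [-0.0819 -0.0399  0.0648]
y [-0.0827  0.005   0.0647]
r [-0.0826  0.0498  0.0646]
tab [0.0204 0.006  0.1882]
rim [0.0291 0.0371 0.1657]
dome1 [0.0375 0.0169 0.1778]
dome2 [0.0523 0.0162 0.1795]
dome3 [0.0705 0.0134 0.1742]
jar [-0.0479  0.1756  0.0923]
[-0.02292289 -0.04354319  0.12658224] [0.09272716 0.07917378 0.393396  ]
box [0.22888809 0.07138358 0.04969996] [0.26897227 0.08602126 0.0651438 ]
```

Request:
carry_out(
  increments=[
    [[-0.042,-0.0395,0,0,0,0],[-0.042,-0.0395,0,0,0,0],[0,0,0,0,0,0],[0,0,0.03,0,0,0],[0,0,0.03,0,0,0]],
  ],
)

```text
t: 2.65
position: [0.6597, -0.2299, 0.199]
tool_rot: [0.149, 0.989, 0.0, -0.0]
ft_force: [-0.8, -0.0, -0.4]
finger_gap: -0.0
grasp_force: 0.0
```

Request:
carry_out(
  increments=[
    [[0,0,0.025,0,0,0],[0,0,0,0,0,0],[0.005,0,0,0,0,0],[0.005,0,0,0,0,0],[0,0,0,0,0,0]],
  ],
)

```text
t: 3.28
position: [0.6509, -0.229, 0.1757]
tool_rot: [0.149, 0.989, -0.0, 0.001]
ft_force: [0.6, 0.1, -1.3]
finger_gap: 0.002
grasp_force: 0.0
```

```bash
python3 - <<'E'
from h import *
st(); st(); p,d=snap('side','s2'); q,e=snap('wrist','w2'); C=mf(cloud('wrist',e)); np.save('pics/w2c.npy',C)
cv2.imwrite('pics/z2.png',np.hstack([cv2.resize(p[190:300,235:365],(520,440))[:,:,::-1],cv2.resize(q,(280,210))[:,:,::-1].repeat(1,0) if 0 else cv2.copyMakeBorder(cv2.resize(q,(280,210)),0,230,0,0,0)[:,:,::-1]]))
E
```

```text
t 3.27 tcp_m [0.1204 0.0019 0.1757] tip_m [0.1204 0.0019 0.1677] xyaw 162.8 z [ 0.002 -0.001 -1.   ] F [ 0.6   0.1  -1.29] gap 0.002 j [-0.4   0.51  1.33  0.    1.3  -1.67]
t 3.27 tcp_m [0.1204 0.0019 0.1757] tip_m [0.1204 0.0019 0.1677] xyaw 162.8 z [ 0.002 -0.001 -1.   ] F [ 0.6   0.1  -1.29] gap 0.002 j [-0.4   0.51  1.33  0.    1.3  -1.67]
```

View pics/z2.png

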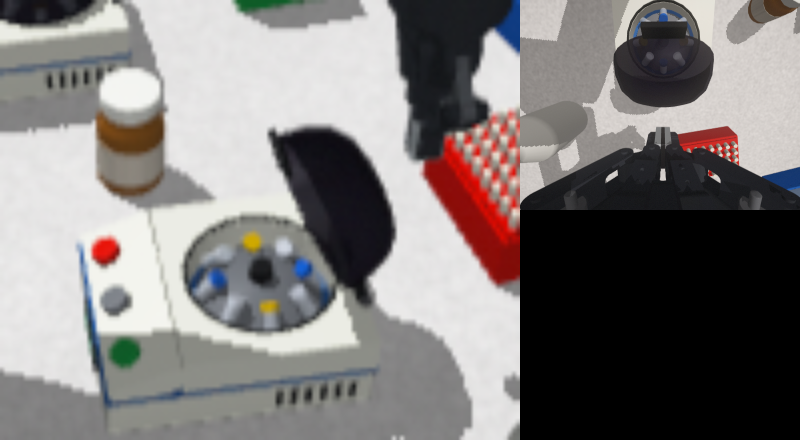

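```bash
cat > sim.py <<'E'
import numpy as np
P=np.array([(129,5),(129,0),(116,5),(116,0),(113,18),(107,32),(96,42),(82,46),(38,46),(24,42),(13,32),(7,18),(4,0)])/1000.
P=np.vstack([np.linspace(a,b,8) for a,b in zip(P[2:-1],P[3:])]+[P[:2]])
def theta(f,z,w=.022):  # finger front face x (rel hinge), tip z rel hinge
    for t in np.arange(1.12,-.01,-.01):
        x=-P[:,0]*np.cos(t)+P[:,1]*np.sin(t); h=P[:,0]*np.sin(t)+P[:,1]*np.cos(t)
        i=(x>f)&(x<f+w)&(h>z)
        if not i.any(): return t,(x-f).max()
    return -1,0
for mx,zt in [(.12,.165),(.105,.165),(.095,.165),(.08,.165),(.065,.165),(.05,.16),(.035,.155),(.02,.15),(.01,.145),(0,.14),(0,.13),(0,.125),(0,.12),(0,.117)]:
    print(mx,zt,theta(mx-.011-.08,zt-.071)[0])
E
python3 sim.py
```

```text
0.12 0.165 1.12
0.105 0.165 1.12
0.095 0.165 1.11
0.08 0.165 0.95
0.065 0.165 0.8299999999999998
0.05 0.16 0.6699999999999997
0.035 0.155 0.5399999999999996
0.02 0.15 0.4399999999999995
0.01 0.145 1.12
0 0.14 1.12
0 0.13 1.12
0 0.125 1.12
0 0.12 1.12
0 0.117 1.12
```

Request:
carry_out(
  increments=[
    [[0.006,0,0.001,0,0,0],[0.006,0,0.001,0,0,0],[0.006,0,0.001,0,0,0],[0.006,0,0,0,0,0],[0.006,0,0,0,0,0]],
  ],
)

```text
t: 4.0
position: [0.622, -0.2202, 0.1714]
tool_rot: [0.15, 0.989, -0.0, 0.0]
ft_force: [1.6, -0.2, 0.1]
finger_gap: 0.002
grasp_force: 0.3
```

Request:
carry_out(
  increments=[
    [[0.005,0,0,0,0,0],[0.005,0,0,0,0,0],[0.005,0,0,0,0,0],[0.005,0,0,0,0,0],[0.005,0,0,0,0,0]],
  ],
)

```text
t: 4.62
position: [0.5978, -0.2127, 0.1712]
tool_rot: [0.15, 0.989, 0.0, -0.0]
ft_force: [0.1, 0.1, 0.3]
finger_gap: -0.002
grasp_force: 0.2
```

```bash
python3 - <<'E'
from h import *
st(); p,d=snap('side','s3'); q,e=snap('wrist','w3'); C=mf(cloud('wrist',e)); np.save('pics/w3c.npy',C)
cv2.imwrite('pics/z3.png',np.hstack([cv2.resize(p[190:300,235:365],(400,340))[:,:,::-1],cv2.copyMakeBorder(cv2.resize(q,(400,300)),0,40,0,0,0)[:,:,::-1]]))
E
```

```text
t 4.62 tcp_m [0.0649 0.0018 0.1712] tip_m [0.0649 0.0018 0.1632] xyaw 162.8 z [-0.001  0.    -1.   ] F [0.12 0.14 0.34] gap -0.002 j [-0.41  0.44  1.47 -0.    1.23 -1.68]
```

View pics/z3.png

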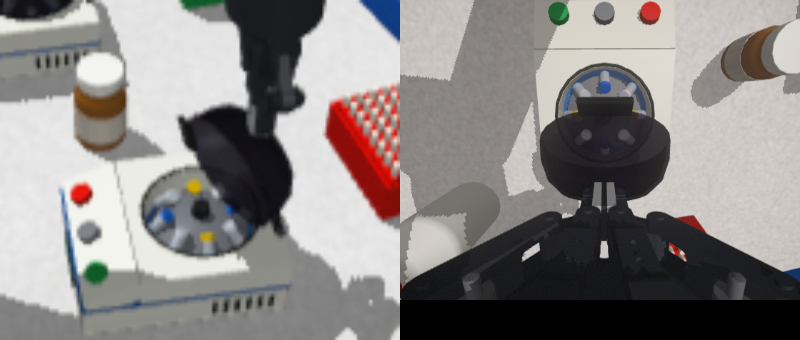

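The lid is closing as planned: it has dropped to roughly 0.8 rad and the machine hasn't moved.

Request:
carry_out(
  increments=[
    [[0.005,0,0.001,0,0,0],[0.005,0,0.001,0,0,0],[0.005,0,0.002,0,0,0],[0.005,0,0.002,0,0,0],[0.005,0,0.002,0,0,0]],
  ],
)

```text
t: 5.35
position: [0.574, -0.2054, 0.1632]
tool_rot: [0.15, 0.989, -0.0, -0.0]
ft_force: [0.2, -0.7, 1.5]
finger_gap: -0.001
grasp_force: 0.6
```

Request:
carry_out(
  increments=[
    [[0.005,0,0.002,0,0,0],[0.005,0,0.002,0,0,0],[0.004,0,0.002,0,0,0],[0.002,0,0.003,0,0,0],[0.002,0,0.003,0,0,0]],
  ],
)

```text
t: 5.98
position: [0.5552, -0.1995, 0.1515]
tool_rot: [0.149, 0.989, 0.0, -0.002]
ft_force: [-6.7, 1.7, 8.2]
finger_gap: 0.001
grasp_force: 4.8
```

Request:
carry_out(
  increments=[
    [[0,0,0.003,0,0,0],[0,0,0.003,0,0,0],[0,0,0.003,0,0,0],[0,0,0.003,0,0,0],[0,0,0.003,0,0,0]],
  ],
)

```text
t: 6.6
position: [0.5574, -0.2002, 0.1359]
tool_rot: [0.15, 0.989, 0.0, -0.0]
ft_force: [-0.4, 0.9, 1.7]
finger_gap: -0.002
grasp_force: 0.5
```

```bash
python3 - <<'E'
from h import *
st(); p,d=snap('side','s4'); q,e=snap('wrist','w4'); C=mf(cloud('wrist',e)); np.save('pics/w4c.npy',C)
cv2.imwrite('pics/z4.png',np.hstack([cv2.resize(p[190:300,235:365],(400,340))[:,:,::-1],cv2.copyMakeBorder(cv2.resize(q,(400,300)),0,40,0,0,0)[:,:,::-1]]))
E
```

```text
t 6.6 tcp_m [0.0226 0.0018 0.1359] tip_m [0.0226 0.0018 0.1279] xyaw 162.8 z [-0.  0. -1.] F [-0.39  0.94  1.65] gap -0.002 j [-0.42  0.42  1.61  0.    1.11 -1.69]
```

View pics/z4.png

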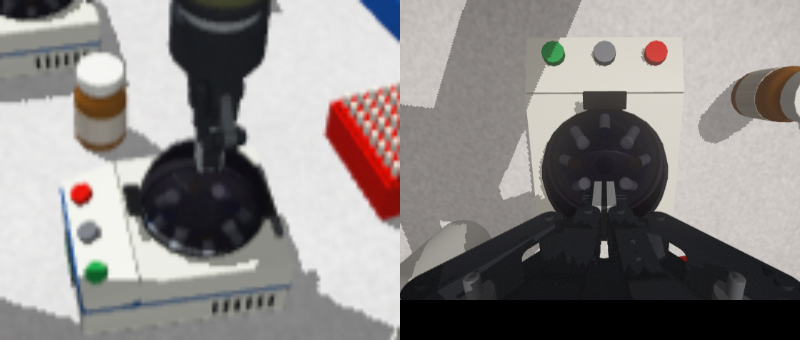

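The lid is almost shut, so I'll press the rest of the way down in small steps and watch the force.

Request:
carry_out(
  increments=[
    [[0,0,0.002,0,0,0],[0,0,0.002,0,0,0],[0,0,0.002,0,0,0],[0,0,0.002,0,0,0],[0,0,0.001,0,0,0]],
  ],
)

```text
t: 7.32
position: [0.5571, -0.2001, 0.1271]
tool_rot: [0.15, 0.989, 0.0, -0.0]
ft_force: [-1.1, 0.6, 1.4]
finger_gap: 0.004
grasp_force: 0.5
```

Request:
carry_out(
  increments=[
    [[0,0,0.0005,0,0,0],[0,0,0.0005,0,0,0],[0,0,0.0005,0,0,0],[0,0,0.0005,0,0,0],[0,0,0,0,0,0]],
  ],
)

```text
t: 7.95
position: [0.5574, -0.2002, 0.1253]
tool_rot: [0.15, 0.989, -0.0, 0.0]
ft_force: [-0.3, -0.4, -0.5]
finger_gap: 0.0
grasp_force: 0.1
```

Request:
carry_out(
  increments=[
    [[0,0,0.0005,0,0,0],[0,0,0.0005,0,0,0],[0,0,0,0,0,0],[0,0,0,0,0,0],[0,0,0,0,0,0]],
  ],
)

```text
t: 8.57
position: [0.5574, -0.2002, 0.125]
tool_rot: [0.15, 0.989, -0.0, 0.0]
ft_force: [-1.6, -0.1, 5.7]
finger_gap: 0.0
grasp_force: 2.7
```

Request:
carry_out(
  increments=[
    [[0,0,0.0005,0,0,0],[0,0,0.0005,0,0,0],[0,0,0,0,0,0],[0,0,0,0,0,0],[0,0,0,0,0,0]],
  ],
)

```text
t: 9.2
position: [0.5574, -0.2002, 0.1249]
tool_rot: [0.15, 0.989, -0.0, 0.001]
ft_force: [-4.3, 0.7, 11.0]
finger_gap: -0.001
grasp_force: 5.3
```

The lid is hard against its stop: force builds without any travel. Next I'll lift off and move over the green key.

Request:
carry_out(
  increments=[
    [[0,0,-0.01,0,0,0],[0,0,-0.02,0,0,0],[0.035,-0.016,0,0,0,0],[0.035,-0.016,0,0,0,0],[0,0,0,0,0,0]],
  ],
)

```text
t: 9.82
position: [0.4781, -0.2097, 0.1533]
tool_rot: [0.15, 0.989, 0.0, -0.001]
ft_force: [-0.4, 0.4, 1.0]
finger_gap: 0.001
grasp_force: 0.0
```

```bash
python3 - <<'E'
from h import *
st(); q,e=snap('wrist','w5'); C=mf(cloud('wrist',e)); np.save('pics/w5c.npy',C)
p,d=snap('side','s5'); D=mf(cloud('side',d)); p2,d2=snap('top','t5'); E=mf(cloud('top',d2))
for n,P,X,bx in [('side',p,D,(250,240,280,290)),('top',p2,E,(315,250,370,280)),('wrist',q,C,(0,0,560,300))]:
    s=np.zeros((420,560),bool); x0,y0,x1,y1=bx; s[y0:y1,x0:x1]=1
    a=P.astype(int); r,g,b=a[...,0],a[...,1],a[...,2]
    k=(abs(X[...,0]+.08)<.03)&(abs(X[...,1])<.07)&(X[...,2]>.04)&(X[...,2]<.09)
    for c,m in [('g',s&k&(g>r+40)&(g>b+30)),('r',s&k&(r>g+60)&(r>b+60))]: print(n,c,m.sum(),np.median(X[m],0).round(4))
cv2.imwrite('pics/z5.png',np.hstack([cv2.resize(p[190:300,235:365],(400,340))[:,:,::-1],cv2.copyMakeBorder(cv2.resize(q,(400,300)),0,40,0,0,0)[:,:,::-1]]))
E
```

```text
t 9.82 tcp_m [-0.0504 -0.0307  0.1533] tip_m [-0.0504 -0.0307  0.1453] xyaw 162.7 z [-0.002  0.001 -1.   ] F [-0.42  0.41  1.02] gap 0.001 j [-0.49  0.32  1.73 -0.    1.09 -1.76]
side g 47 [-0.0798 -0.0471  0.0643]
side r 39 [-0.0807  0.0434  0.0637]
top g 19 [-0.0797 -0.045   0.0635]
top r 28 [-0.0792  0.0465  0.063 ]
wrist g 525 [-0.0787 -0.0427  0.0643]
wrist r 526 [-0.0793  0.0469  0.0643]
```

View pics/z5.png

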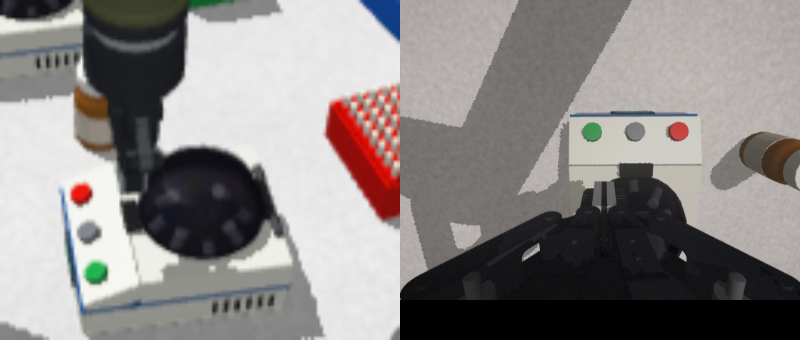

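The lid looks shut in both views, the machine hasn't moved, and all three cameras agree on the green key. I'll centre over it and descend.

Request:
carry_out(
  increments=[
    [[0.016,-0.0075,0,0,0,0],[0.016,-0.007,0,0,0,0],[0,0,0.02,0,0,0],[0,0,0.02,0,0,0],[0,0,0.02,0,0,0]],
  ],
)

```text
t: 10.6
position: [0.445, -0.2144, 0.0929]
tool_rot: [0.15, 0.989, -0.0, -0.0]
ft_force: [-0.4, 0.3, -0.3]
finger_gap: -0.003
grasp_force: 0.0
```

Request:
carry_out(
  increments=[
    [[0,0,0.01,0,0,0],[0,0,0.003,0,0,0],[0,0,0,0,0,0],[0,0,0,0,0,0],[0,0,0,0,0,0]],
  ],
)

```text
t: 11.22
position: [0.4465, -0.2146, 0.0808]
tool_rot: [0.149, 0.989, -0.0, 0.001]
ft_force: [-0.0, -1.0, -0.5]
finger_gap: 0.002
grasp_force: 0.0
```

```bash
python3 - <<'E'
from h import *
st(); q,e=snap('wrist','w6'); p,d=snap('side','s6')
cv2.imwrite('pics/z6.png',np.hstack([cv2.resize(p[190:300,235:365],(400,340))[:,:,::-1],cv2.resize(q[100:355,130:430],(400,340))[:,:,::-1]]))
E
```

```text
t 11.22 tcp_m [-0.0791 -0.0449  0.0808] tip_m [-0.0791 -0.0449  0.0728] xyaw 162.8 z [ 0.001 -0.001 -1.   ] F [-0.04 -1.05 -0.52] gap 0.002 j [-0.53  0.38  1.88  0.    0.88 -1.8 ]
```

View pics/z6.png

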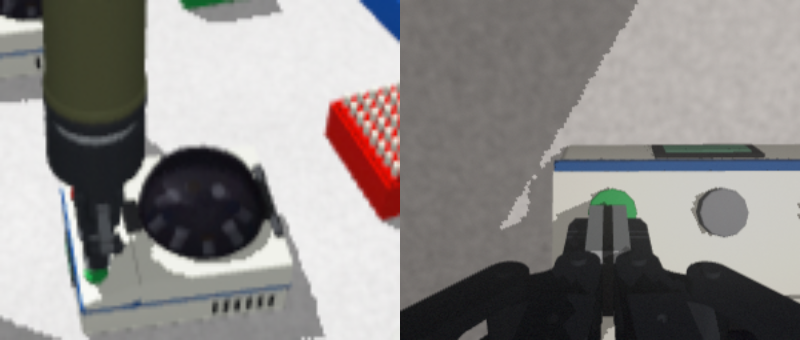

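The fingertips are centred on the green key and well clear of the grey one. Now I'll press.

Request:
carry_out(
  increments=[
    [[0.003,0,0.002,0,0,0],[0,0,0.002,0,0,0],[0,0,0.001,0,0,0],[0,0,0.001,0,0,0],[0,0,0,0,0,0]],
  ],
)

```text
t: 11.95
position: [0.4433, -0.2135, 0.0742]
tool_rot: [0.15, 0.989, 0.0, -0.0]
ft_force: [-0.7, -0.1, -0.6]
finger_gap: -0.001
grasp_force: 0.0
```

Request:
carry_out(
  increments=[
    [[0,0,0.001,0,0,0],[0,0,0.001,0,0,0],[0,0,0,0,0,0],[0,0,0,0,0,0],[0,0,0,0,0,0]],
  ],
)

```text
t: 12.58
position: [0.4434, -0.2136, 0.0724]
tool_rot: [0.149, 0.989, -0.0, 0.0]
ft_force: [0.5, 0.2, 1.2]
finger_gap: -0.002
grasp_force: 0.7
```

Request:
carry_out(
  increments=[
    [[0,0,0.0005,0,0,0],[0,0,0.0005,0,0,0],[0,0,0,0,0,0],[0,0,0,0,0,0],[0,0,0,0,0,0]],
  ],
)

```text
t: 13.2
position: [0.4434, -0.2136, 0.0714]
tool_rot: [0.15, 0.989, -0.0, 0.0]
ft_force: [1.7, -0.3, 2.7]
finger_gap: 0.001
grasp_force: 1.2
```

Request:
carry_out(
  increments=[
    [[0,0,0.001,0,0,0],[0,0,0.0005,0,0,0],[0,0,0,0,0,0],[0,0,0,0,0,0],[0,0,0,0,0,0]],
  ],
)

```text
t: 13.82
position: [0.4433, -0.2136, 0.0699]
tool_rot: [0.15, 0.989, -0.0, 0.0]
ft_force: [1.0, -1.0, 4.1]
finger_gap: 0.004
grasp_force: 1.9
```

Request:
carry_out(
  increments=[
    [[0,0,0.0005,0,0,0],[0,0,0.0005,0,0,0],[0,0,0,0,0,0],[0,0,0,0,0,0],[0,0,0,0,0,0]],
  ],
)

```text
t: 14.45
position: [0.4435, -0.2137, 0.0691]
tool_rot: [0.15, 0.989, -0.0, 0.0]
ft_force: [0.6, 0.3, 7.6]
finger_gap: -0.0
grasp_force: 3.3
```

Request:
carry_out(
  increments=[
    [[0,0,0.0005,0,0,0],[0,0,0.0005,0,0,0],[0,0,0,0,0,0],[0,0,0,0,0,0],[0,0,0,0,0,0]],
  ],
)

```text
t: 15.08
position: [0.4437, -0.2138, 0.0687]
tool_rot: [0.15, 0.989, -0.0, 0.001]
ft_force: [-0.1, -0.1, 11.3]
finger_gap: 0.001
grasp_force: 5.8
```

The key has bottomed: about 4 mm of travel, then a stiff rise to 11 N. Releasing now.

Request:
carry_out(
  increments=[
    [[0,0,-0.005,0,0,0],[0,0,-0.01,0,0,0],[0,0,-0.03,0,0,0],[0,0,-0.05,0,0,0],[0,0,-0.05,0,0,0]],
  ],
)

```text
t: 15.7
position: [0.442, -0.2128, 0.2135]
tool_rot: [0.15, 0.989, 0.001, -0.002]
ft_force: [0.5, 0.3, 0.5]
finger_gap: 0.002
grasp_force: 0.0
```

Request:
carry_out(
  increments=[
    [[0.03,0,-0.03,0,0,0],[0.03,0,0,0,0,0],[0,0,0,0,0,0],[0,0,0,0,0,0],[0,0,0,0,0,0]],
  ],
)

```text
t: 16.32
position: [0.3866, -0.1961, 0.2425]
tool_rot: [0.149, 0.989, 0.0, -0.0]
ft_force: [0.5, -0.0, -0.1]
finger_gap: -0.002
grasp_force: 0.0
```

```bash
python3 - <<'E'
from h import *
st(); q,e=snap('wrist','w7'); p,d=snap('side','s7'); X=mf(cloud('side',d)); W=mf(cloud('wrist',e))
for P,X,(w) in [(p,X,'side'),(q,W,'wrist')]:
    a=P.astype(int); r,g,b=a[...,0],a[...,1],a[...,2]; k=(abs(X[...,0]+.08)<.03)&(abs(X[...,1])<.07)&(X[...,2]>.04)&(X[...,2]<.09)
    for c,m in [('g',k&(g>r+40)&(g>b+30)),('r',k&(r>g+60)&(r>b+60))]: print(w,c,m.sum(),np.median(X[m],0).round(4))
    m=(abs(X[...,0]-.02)<.012)&(abs(X[...,1])<.012)&(X[...,2]>.09)&(X[...,2]<.15); print('dome',m.sum(),np.median(X[m],0))
    m=(abs(X[...,0]+.042)<.006)&(abs(X[...,1])<.014)&(X[...,2]>.06)&(P.max(-1)<60); print('tab',m.sum(),np.median(X[m],0))
cv2.imwrite('pics/z7.png',np.hstack([cv2.resize(p[190:300,235:365],(400,340))[:,:,::-1],cv2.copyMakeBorder(cv2.resize(q,(400,300)),0,40,0,0,0)[:,:,::-1]]))
E
```

```text
t 16.32 tcp_m [-0.1418 -0.0448  0.2425] tip_m [-0.1418 -0.0448  0.2345] xyaw 162.8 z [-0.  0. -1.] F [ 0.55 -0.01 -0.07] gap -0.002 j [-0.57  0.1   1.77  0.    1.27 -1.84]
side g 45 [-0.0798 -0.0452  0.0644]
side r 40 [-0.0802  0.0436  0.0642]
dome 61 [ 0.01991694 -0.00105033  0.11874282]
tab 38 [-0.0421961  -0.00027549  0.07861718]
wrist g 128 [-0.0848 -0.043   0.0627]
wrist r 245 [-0.0822  0.0467  0.064 ]
dome 0 [nan nan nan]
tab 184 [-0.04257063  0.00389157  0.07759732]
  return _methods._mean(a, axis=axis, dtype=dtype,
  ret = um.true_divide(
```

View pics/z7.png

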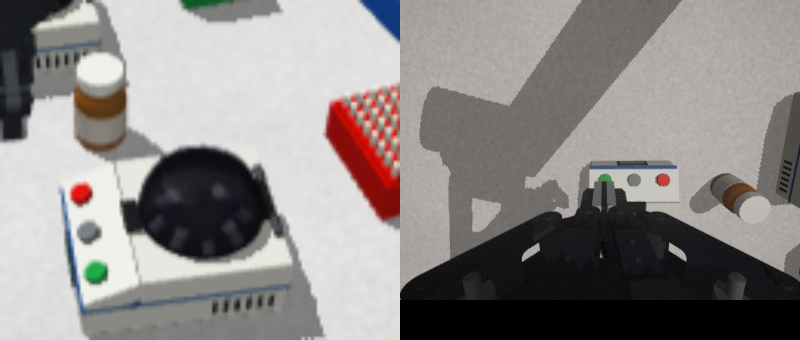

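The lid is shut to within about 1 mm by the cameras, the key is back up, the machine hasn't moved and the arm is clear. Handing in.

```bash
python3 -c "
from h import *
print(workorder.close_job())"
```

```text
the job is handed in; nothing more can be done
None
```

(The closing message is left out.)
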